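# Move a snap-fit cover between two terminal boxes

### The job

Squeeze the two opposing tabs of the snap-fit cover together, lift the cover off the terminal box it is on, put it into the open terminal box, and press it down until it is fully home and both tabs have snapped out and hold it. Work gently: never wrench the cover or jam it down, feel for the opening of the box instead; and leave the other things on the bench where they are.

Things in the scene. Friction and masses are not known exactly. Their poses are not given: they have to be found in the camera images.
- cover: Grey plastic snap-fit cover, 0.13 kg: plate 76 (x) x 96 (y) x 4 mm with two upright ribbed tabs face to face at the middle of its long sides (+x, -x). Origin: centre of the plate's underside, z up; same after a half turn. Latched on box_a at the start by a hook under each tab; both tabs must be pressed in to lift it. Carry it by the squeezed tabs. More than 60 N against a box breaks it.
- cover_grip (a point): Point midway between the two tabs, 20 mm above the cover's origin. Each tab is 26 mm wide (along y), 4 mm thick, and reaches 30 mm above the plate (34 mm above the origin); their outer faces are 55.6 mm apart at rest, 46.6 mm squeezed.
- cover_plug (a point): Centre of the plug's foot, 16 mm below the cover's origin. The plug (two blocks under the plate) measures 55.6 mm (x) by 81.6 mm (y); its lowest 3 mm taper by 1.5 mm a side in x, not in y. It has 1.2 mm play a side in a box's opening.
- tab_p (a joint): Tab on the cover's +x side: 0 = sprung fully out, 0.0045 m = fully pressed in (1.5 to 3.75 N, and a little friction). Its outward hook, 4.2 mm long, ramped underneath, flat top 7 mm below the cover's origin, catches under the box's lip; free when the tab is in by more than about 3.5 mm.
- tab_n (a joint): Tab on the cover's -x side: 0 = sprung fully out, 0.0045 m = fully pressed in; hook and springs as tab_p.
- box_a: Fixed dark steel foot plate 76 x 162 (y) x 5 mm, origin at the centre of its underside, of the terminal box that bears the cover at the start: on it, centred, a grey plastic box 76 (x) x 96 (y) x 40 mm, rim 45 mm above the origin, opening 58 (x) x 84 (y) mm, lip 4 mm thick along both long sides. A sprung plate inside pushes the cover up. Latched, the cover's origin is 48 mm above this one.
- box_b: Foot plate of the second, open terminal box; same make and size as box_a, fixed. But its plastic box, screwed on through slotted ears, stands anywhere from -8 to +8 mm along this plate's y: NOT in the measured pose, must be felt or seen. It does not shift when touched. If the plug is off the opening it rests on an end rim, cover's origin 61 mm above this one; slid along y it drops in.
- box_b_seat (a point): Point 48 mm above box_b's origin: height of the cover's origin when latched. The sprung plate meets the plug 5 mm above this height (3 N; 10 N at this height); the hard stop is 3 mm below it (14 N; plate on the rim). Once the tabs are let go the plate mostly lifts the cover 4 to 9 mm above this height before the hooks catch; then pressing the cover's plate down at its middle, to below this height (15 to 25 N), snaps it in.
- gauge_block: Loose bystander: plain steel block 30 x 40 x 50 mm, origin under its centre. Leave it.
- zinc_latch: Loose bystander: small zinc latch bracket 29 x 49 x 13 mm, origin under its centre. Leave it.

How it is judged:
By the outcome, as a careful person would: the job done as asked, in the order asked, and still so for the second after the job is handed in, with the robot touching nothing.
It also fails if it takes over 67 s, if anything falls off the work surface, if the arm or the gripper's body presses on something with over 40 N, if the wrist force passes 120 N, or if a joint passes its speed limit or range.

### The arm

A 6-joint arm with a two-finger parallel gripper is mounted at the origin on a cart in front of the work surface, level with it; the furniture and walls round the work are solid. World frame = base frame: x ahead of the robot, y to its left, z up, the work surface at z = 0. Lengths are in m, angles in rad, forces in N, time in s.
With the tool pointing down it reaches from about 0.25 to 0.725 m from the base axis. Payload 4 kg.
Tool frame: the origin (TCP) lies midway between the tips of the shut fingers; the grasp point (between the pads) lies 19 mm behind it; z points along the fingers, y is the line along which they close (so a half turn about z gives the same grasp; the last joint's range is limited). The gripper opens to 85 mm and grips with 20 to 120 N. Pads are 22 mm wide; open, the fingers measure 114 mm over their backs; the gripper's body (76 mm by 85 mm) begins 54 mm behind the grasp point. The pads swing forward as they close: fully open they stand 13 mm farther back than shut.
Start: joints at [1.184, 0.241, 0.005, 1.335, 0, 1.571], TCP at [0.189, 0.463, 0.231] pointing down, gripper open.
Joint ranges: [-2.72, 2.72], [-1.05, 1.87], [-1.09, 1.28], [-1.99, 2.15], [-1.42, 1.44], [-3.14, 3.14]. Speed limits (rad/s): [2.79, 2.79, 3.14, 3.14, 3.14, 3.14].

### API

Orientations are given as a unit quaternion [x, y, z, w].
In Python, from workcell import bot gives the robot as it stands. The module is installed in compiled form; this text tells all that it offers.
- The arm moves only by the tool drive_tool, never from a script. Its arguments are lists of equal length, an entry for each row: "slide": the shift along the tool's x, y, z scaled (see below), a list of three; "rotation": the turn, a rotation vector about the tool's x, y, z scaled (see below), a list of three. A call has exactly 8 rows; each row is the pose to reach, as a shift and turn from the pose commanded when the call began, along the tool's axes at that moment; what a row does not reach only later rows make up. The controller multiplies each number of a shift by 250 mm and each number of a turn by 0.5 rad. A row lasts 1/8 s, in which the tool goes at most 62.5 mm and 10.7 degrees, less where a joint would pass 70% of its speed; a pose out of reach is approached as far as the arm can. A call with a number of a shift or a turn outside -1 to 1 is refused whole. A call with a gripper value outside its range is refused whole. "gripper" is the opening, from 0 (shut) to 1 (fully open), set as the call begins (left out, the last holds). The fingers move at their own pace and stop on an object; the grip force is fixed at half the most. Time passes only in rows, so rows that repeat a pose let the fingers close, or fill a call up. It gives the time, the measured TCP pose, the force, the opening and the grip force at its end, in the units of the state.
- bot.get_obs(): the state, without advancing time (a new reading comes with each control period).
- bot.camera(name): name is "scene" or "top" or "wrist"; returns a dict with "image" (420x560x3 uint8, red, green, blue), "z_map" (420x560 float32, m along the optical axis (not along the pixel's ray), 0 where there is no reading), "camera_matrix" (3x3 intrinsics, pixels), "k1" (the pictures are not rectified: a ray, as slopes to the right and down, at radius r is drawn at 1 + k1 r^2 times it, then the intrinsics apply), "xyz" and "orientation" of the camera in the world. Camera axes: x right, y up, looking along -z (the intrinsics and any distortion apply to the point x, -y, -z); pixel columns grow to the right and rows downward; lengths in m; the calibration is good to about 2 mm. A picture is of the moment at which its call begins.
- bot.job_done(): hands the job in; it is judged then, once.
The state is a dict: "clock": time; "joint_pos": joint angles; "joint_vel": joint speeds; "tau": joint torques, N m; "eef_pos": TCP position; "tool_rot": TCP orientation; "ft_force": force on the tool from outside, world axes, zero at the start; "ft_torque": the same for the moment, N m; "grip_width": finger opening in m; "grasp_force": force on a finger pad.
Only numpy, scipy, OpenCV 4.12 (cv2) and the standard library are available. Lean on these libraries where they do the work, as an engineer would, in place of code of your own. Each camera call takes 0.05 s, during which the arm holds its last target. There are 200 camera calls.

## Working session

There is one attempt and no reset: what is moved stays moved. The work goes in short steps, Python scripts to look and compute and a tool call to move; the robot and the scene stay as the last step left them, time stands still between calls to the robot, and variables do not carry over. Pictures are saved under pics/ and viewed, at most 10 in all, crops included, and the job is handed in when it is done.

Besides the shell and the picture viewer there is one more tool, called after ">>>" as name(argument=value, ...), one argument or row to a line, values as JSON. drive_tool: Moves the arm, as the interface text tells. Shifts and turns lie within -1 to 1; 1 stands for 250 mm of shift or 0.5 rad of turn. Its arguments: {"type":"object","properties":{"slide":{"type":"array","items":{"type":"array","items":{"type":"number"}}},"rotation":{"type":"array","items":{"type":"array","items":{"type":"number"}}},"gripper":{"type":"number"}},"required":["slide","rotation"]}

```bash
mkdir -p pics; cat > h.py <<'E'
import numpy as np,cv2
from scipy.spatial.transform import Rotation as R
from workcell import bot
def cloud(c):
    K=c["camera_matrix"];z=c["z_map"];h,w=z.shape
    u,v=np.meshgrid(np.arange(w),np.arange(h))
    d=np.stack([(u-K[0,2])/K[0,0],(v-K[1,2])/K[1,1]],-1)
    s=d.copy()
    for _ in range(8): s=d/(1+c["k1"]*(s**2).sum(-1,keepdims=True))
    p=np.stack([s[...,0]*z,-s[...,1]*z,-z],-1)
    P=R.from_quat(c["orientation"]).apply(p.reshape(-1,3)).reshape(h,w,3)+c["xyz"]
    P[z<=0]=np.nan
    return P
def save(c,n): cv2.imwrite("pics/"+n,c["image"][...,::-1])
E
python3 - <<'E'
from h import *
o=bot.get_obs();print({k:np.round(v,3) for k,v in o.items()})
ims=[]
for n in("top","scene"):
    c=bot.camera(n);np.savez(n,**c);save(c,n+"0.png");print(n,c["xyz"],c["orientation"],c["k1"])
    P=cloud(c);m=np.isfinite(P[...,2]);print(np.nanpercentile(P[m],[1,50,99],axis=0).round(3))
E
```

```text
{'clock': np.float64(0.0), 'joint_pos': array([ 1.184,  0.241,  0.004,  1.335, -0.   ,  1.571]), 'joint_vel': array([-0.002, -0.   , -0.   ,  0.001,  0.002,  0.001]), 'tau': array([ 0.0000e+00, -3.7232e+01,  2.5241e+01,  1.7000e-02, -0.0000e+00,
       -0.0000e+00]), 'eef_pos': array([0.188, 0.462, 0.23 ]), 'tool_rot': array([ 0.192,  0.981, -0.001, -0.   ]), 'ft_force': array([ 0.224, -0.577,  1.117]), 'ft_torque': array([-0.006, -0.012, -0.052]), 'grasp_force': np.float64(0.0), 'grip_width': np.float64(0.086)}
top [0.39190818 0.00971536 1.44544806] [ 0.01409933 -0.0336233  -0.6998929   0.71331663] -0.12840078202684227
[[-0.354 -1.352 -0.813]
 [ 0.494 -0.054 -0.002]
 [ 1.517  1.162  0.704]]
scene [-0.06139026 -0.49506456  0.98850456] [ 0.30340512 -0.13753146 -0.37672573  0.86435418] -0.005313220885131563
[[-0.138 -0.614 -0.809]
 [ 0.552 -0.    -0.   ]
 [ 3.018  2.034  0.406]]
```

View pics/top0.png

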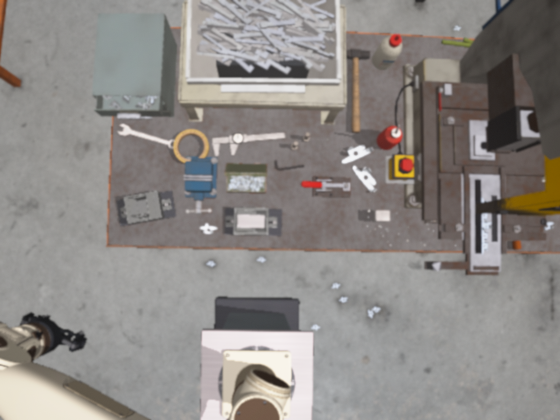

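View pics/scene0.png

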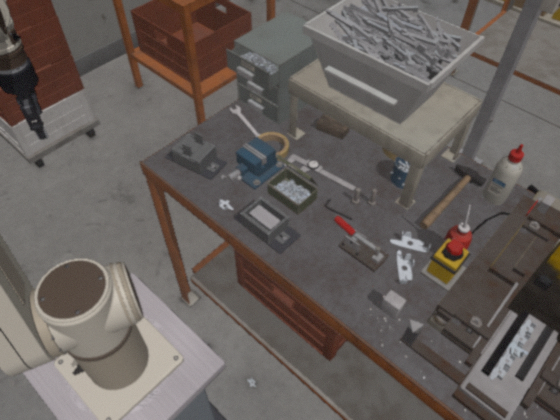

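The top view has one box at about (143,207), apparently with the cover on it, and an open box at (252,221). I'll measure both with the depth data and view enlarged crops.

```bash
python3 - <<'E'
from h import *
out=[]
for n,(u0,v0,w,h),k in (("top",(105,180,185,70),4),("scene",(150,120,170,140),4)):
    c=dict(np.load(n+".npz"));P=cloud(c)
    I=cv2.resize(c["image"][v0:v0+h,u0:u0+w],None,fx=k,fy=k,interpolation=cv2.INTER_CUBIC);cv2.imwrite(f"pics/{n}crop.png",I[...,::-1])
    S=P[v0:v0+h,u0:u0+w].reshape(-1,3)
    if n=="top":
        for nm,(a,b) in dict(A=(115,178),B=(218,288)).items():
            S=P[182:242,a:b].reshape(-1,3)
            for lo,hi in((.003,.012),(.035,.06),(.06,.1)):
                T=S[(S[:,2]>lo)&(S[:,2]<hi)]
                if len(T)>8: 
                    T2=T[:,:2].astype(np.float32);r=cv2.minAreaRect(T2*1000);print(nm,lo,len(T),T.mean(0).round(4),r, np.median(T[:,2]))
    # table tilt
    else:
        np.save("sceneP.npy",P)
P=cloud(dict(np.load("top.npz")))
for u,v in((252,221),(252,209),(252,233),(228,221),(276,221),(140,207),(165,205),(383,215),(340,225)):print((u,v),P[v,u].round(3))
E
```

```text
A 0.003 773 [0.4847 0.3151 0.0058] ((482.38800048828125, 325.35809326171875), (169.4626007080078, 181.46839904785156), 1.2456468343734741) 0.005174705238719879
A 0.035 918 [0.4907 0.3235 0.051 ] ((491.136474609375, 325.55035400390625), (77.33290100097656, 97.20874786376953), 11.217730522155762) 0.05152473199565366
A 0.06 49 [0.4905 0.3265 0.0773] ((487.5907287597656, 329.0300598144531), (74.02793884277344, 55.30289840698242), 22.037765502929688) 0.07976158948371359
B 0.003 1126 [0.4762 0.0161 0.0063] ((488.28802490234375, 20.3189697265625), (168.8442840576172, 197.26272583007812), 1.1062815189361572) 0.005850134638489379
B 0.035 636 [0.4657 0.0278 0.0417] ((493.5617980957031, 36.883583068847656), (148.0999755859375, 114.24050903320312), 1.319715142250061) 0.04153585509598334
(252, 221) [0.459 0.021 0.038]
(252, 209) [0.492 0.021 0.045]
(252, 233) [0.426 0.02  0.043]
(228, 221) [0.459 0.089 0.007]
(276, 221) [ 0.462 -0.047  0.008]
(140, 207) [0.491 0.331 0.054]
(165, 205) [0.501 0.269 0.012]
(383, 215) [ 0.482 -0.344  0.052]
(340, 225) [ 0.454 -0.232 -0.001]
```

View pics/topcrop.png

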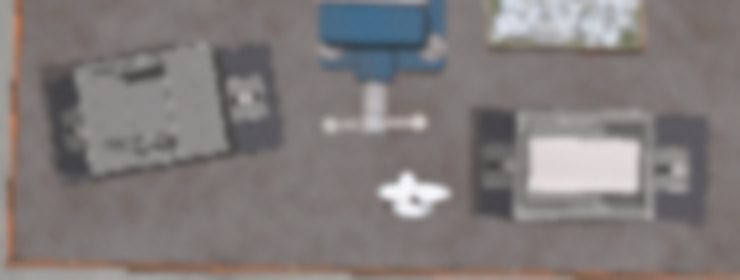

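View pics/scenecrop.png

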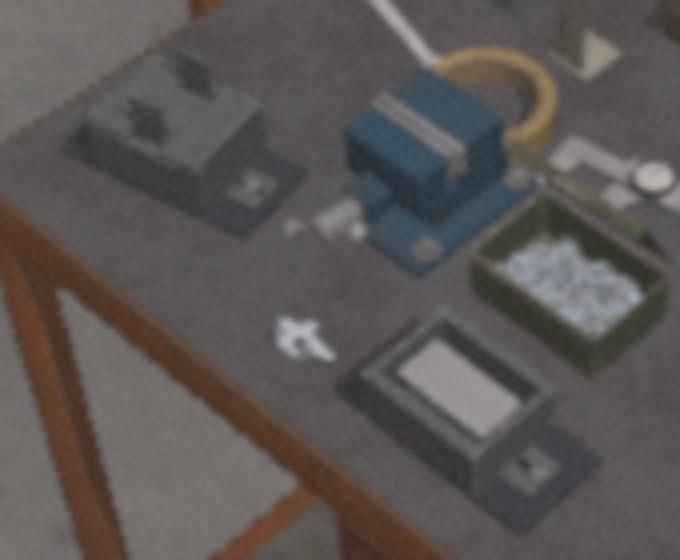

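The crops show the cover on the left box, rotated about 11°, with its tabs at crop pixels (143,72) and (143,145). The open box is on the right at about -2°, with its bright sprung plate at crop (583,165). The sizes match (77x97 mm, top at 51 mm), so I'll go above the cover next.

```bash
cat >> h.py <<'E'
def plan(p,yaw,obs=None):
    """tool y at yaw (deg), tool down; returns slide, rotation units from measured pose"""
    o=obs or bot.get_obs();Rt=R.from_quat(o["tool_rot"])
    y=np.array([np.cos(np.radians(yaw)),np.sin(np.radians(yaw)),0])
    best=None
    for s in(1,-1):
        T=R.from_matrix(np.stack([np.cross(s*y,[0,0,-1]),s*y,[0,0,-1]],1))
        rv=(Rt.inv()*T).as_rotvec()
        if best is None or np.linalg.norm(rv)<np.linalg.norm(best):best=rv
    print("t",round(float(o["clock"]),2),"pos",o["eef_pos"].round(4),"slide",(Rt.inv().apply(np.array(p)-o["eef_pos"])/.25).round(4),"rot",(best/.5).round(4))
E
python3 - <<'E'
from h import *
plan([.491,.3255,.2],11.2)
P=cloud(dict(np.load("top.npz")))
for nm,(a,b) in dict(B=(225,282)).items():
    S=P[200:245,a:b].reshape(-1,3)
    for lo,hi in((.003,.012),(.03,.0395),(.041,.05)):
        T=S[(S[:,2]>lo)&(S[:,2]<hi)]; r=cv2.minAreaRect((T[:,:2]*1000).astype(np.float32));print(nm,lo,len(T),T.mean(0).round(4),r)
E
```

```text
t 0.1 pos [0.1884 0.4626 0.2305] slide [-1.3279 -0.051   0.1222] rot [-3.3000e-03  1.8000e-03  1.9772e+00]
B 0.003 846 [0.4593 0.0129 0.0067] ((458.2330322265625, 18.242267608642578), (125.6382827758789, 160.0312042236328), 1.058903694152832)
B 0.03 306 [0.459  0.0238 0.0362] ((458.9529724121094, 26.72247314453125), (92.4678955078125, 75.50245666503906), 88.77871704101562)
B 0.041 298 [0.4573 0.0274 0.0448] ((458.8740539550781, 25.658498764038086), (95.30992126464844, 75.09626007080078), 89.31007385253906)
```

>>> drive_tool(
  slide=[
    [-0.12,0,0],
    [-0.25,0,0],
    [-0.4,-0.01,0],
    [-0.55,-0.02,0],
    [-0.7,-0.03,0],
    [-0.85,-0.03,0],
    [-0.95,-0.04,0.0],
    [-1,-0.05,0.0],
  ],
  rotation=[
    [0,0,0.15],
    [0,0,0.3],
    [0,0,0.45],
    [0,0,0.6],
    [0,0,0.75],
    [0,0,0.9],
    [0,0,1],
    [0,0,1],
  ],
  gripper=1,
)

```text
clock: 1.1
eef_pos: [0.4162, 0.3563, 0.2306]
tool_rot: [0.429, 0.903, -0.001, -0.0]
ft_force: [-0.3, -0.3, 0.0]
grip_width: 0.0853
grasp_force: 0.0
```

```bash
python3 - <<'E'
from h import *
plan([.491,.3255,.2],11.2)
E
```

```text
t 1.1 pos [0.4162 0.3563 0.2306] slide [-0.2843  0.1544  0.1222] rot [-2.600e-03  5.000e-04  9.752e-01]
```

>>> drive_tool(
  slide=[
    [-0.05,0.03,0.02],
    [-0.12,0.06,0.05],
    [-0.18,0.1,0.08],
    [-0.24,0.13,0.1],
    [-0.28,0.155,0.12],
    [-0.284,0.155,0.122],
    [-0.284,0.155,0.122],
    [-0.284,0.155,0.122],
  ],
  rotation=[
    [0,0,0.15],
    [0,0,0.3],
    [0,0,0.5],
    [0,0,0.7],
    [0,0,0.88],
    [0,0,0.975],
    [0,0,0.975],
    [0,0,0.975],
  ],
)

```text
clock: 2.1
eef_pos: [0.4899, 0.3269, 0.2008]
tool_rot: [0.634, 0.774, -0.0, -0.0]
ft_force: [0.0, 0.8, -0.6]
grip_width: 0.0851
grasp_force: 0.0
```

```bash
python3 - <<'E'
from h import *
c=bot.camera("wrist");save(c,"w1.png");P=cloud(c);np.savez("w1",**c)
S=P.reshape(-1,3);S=S[np.isfinite(S[:,2])];S=S[(abs(S[:,0]-.491)<.09)&(abs(S[:,1]-.3255)<.09)]
for lo,hi in((.047,.057),(.075,.09)):
    T=S[(S[:,2]>lo)&(S[:,2]<hi)]
    if len(T)>9:print(lo,len(T),T.mean(0).round(4),np.median(T[:,2]),cv2.minAreaRect((T[:,:2]*1000).astype(np.float32)))
plan([.491,.3255,.2],11.2)
E
```

```text
0.047 7147 [0.4917 0.3283 0.0521] 0.052058295087119955 ((492.329833984375, 325.2277526855469), (76.10829162597656, 96.40814971923828), 11.231581687927246)
0.075 367 [0.4917 0.3262 0.0811] 0.08172154494550671 ((492.2063293457031, 325.6548767089844), (56.59212875366211, 25.964811325073242), 11.276450157165527)
t 2.15 pos [0.4899 0.3269 0.2009] slide [-0.0063  0.003   0.0036] rot [-0.0002 -0.0002  0.0049]
```

View pics/w1.png

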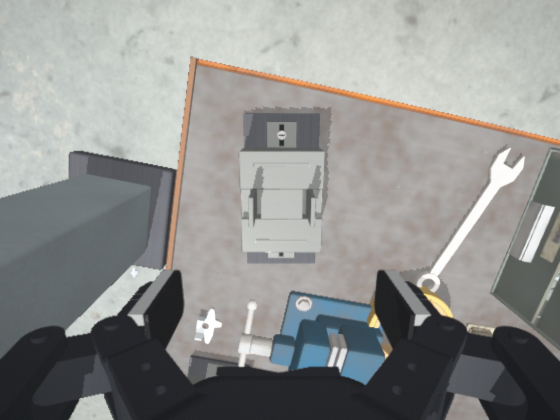

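The wrist view shows the tabs straight at pixels (250,205) and (315,205), and the depth rectangles agree with the given sizes. I'll descend over the tabs.

```bash
python3 - <<'E'
from h import *
plan([.4922,.3256,.054],11.25)
E
```

```text
t 2.15 pos [0.4899 0.3269 0.2009] slide [-0.0069  0.0079  0.5876] rot [-0.0002 -0.0002  0.0032]
```

>>> drive_tool(
  slide=[
    [-0.007,0.008,0.1],
    [-0.007,0.008,0.22],
    [-0.007,0.008,0.34],
    [-0.007,0.008,0.44],
    [-0.007,0.008,0.51],
    [-0.007,0.008,0.55],
    [-0.007,0.008,0.575],
    [-0.007,0.008,0.588],
  ],
  rotation=[
    [0,0,0.003],
    [0,0,0.003],
    [0,0,0.003],
    [0,0,0.003],
    [0,0,0.003],
    [0,0,0.003],
    [0,0,0.003],
    [0,0,0.003],
  ],
)

```text
clock: 3.15
eef_pos: [0.4929, 0.3255, 0.0541]
tool_rot: [0.635, 0.773, 0.0, 0.0]
ft_force: [1.0, -0.7, -0.3]
grip_width: 0.0858
grasp_force: 0.0
```

>>> drive_tool(
  slide=[
    [0,0,0],
    [0,0,0],
    [0,0,0],
    [0,0,0],
    [0,0,0],
    [0,0,0],
    [0,0,0],
    [0,0,0],
  ],
  rotation=[
    [0,0,0],
    [0,0,0],
    [0,0,0],
    [0,0,0],
    [0,0,0],
    [0,0,0],
    [0,0,0],
    [0,0,0],
  ],
  gripper=0.5,
)

```text
clock: 4.15
eef_pos: [0.493, 0.3257, 0.0557]
tool_rot: [0.635, 0.773, 0.001, 0.0]
ft_force: [-1.8, -1.2, 7.9]
grip_width: 0.0436
grasp_force: 51.3
```

```bash
python3 - <<'E'
from h import *
plan([.4922,.3256,.054],11.25);o=bot.get_obs();print(o["ft_force"],o["ft_torque"],o["grip_width"],o["grasp_force"])
c=bot.camera("wrist");save(c,"w2.png")
E
```

```text
t 4.15 pos [0.493  0.3257 0.0557] slide [ 0.0003 -0.0034  0.007 ] rot [ 0.0036 -0.002  -0.0025]
[-1.83078248 -1.2490189   7.94832013] [-0.26330908  0.51941706  0.03190971] 0.043630853972876436 51.30531370639801
```

View pics/w2.png

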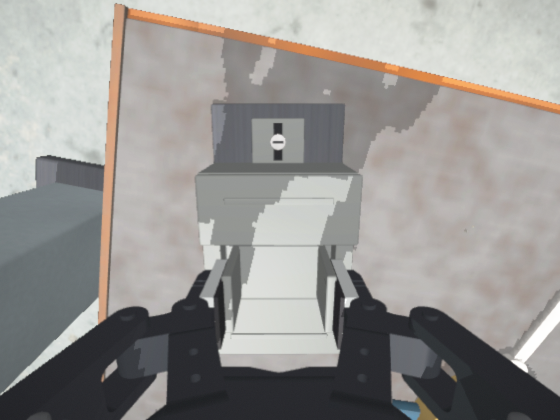

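The wrist view shows both tabs held between the pads at pixels (222,300) and (335,300). I'll lift slowly and watch the force.

>>> drive_tool(
  slide=[
    [0,0,-0.01],
    [0,0,-0.02],
    [0,0,-0.03],
    [0,0,-0.04],
    [0,0,-0.05],
    [0,0,-0.06],
    [0,0,-0.07],
    [0,0,-0.08],
  ],
  rotation=[
    [0,0,0],
    [0,0,0],
    [0,0,0],
    [0,0,0],
    [0,0,0],
    [0,0,0],
    [0,0,0],
    [0,0,0],
  ],
  gripper=0.45,
)

```text
clock: 5.2
eef_pos: [0.4926, 0.3253, 0.0739]
tool_rot: [0.635, 0.773, -0.0, -0.0]
ft_force: [-0.3, -0.2, -1.0]
grip_width: 0.043
grasp_force: 61.4
```

The cover came free, with only its weight showing. I'll lift it high and move towards box B, stopping short so the wrist camera can see past the cover.

>>> drive_tool(
  slide=[
    [0,0,-0.08],
    [0,0,-0.2],
    [0,0,-0.34],
    [-0.08,-0.02,-0.45],
    [-0.2,-0.06,-0.5],
    [-0.35,-0.1,-0.5],
    [-0.5,-0.14,-0.5],
    [-0.65,-0.18,-0.5],
  ],
  rotation=[
    [0,0,0],
    [0,0,0],
    [0,0,0],
    [0,0,0],
    [0,0,0],
    [0,0,0],
    [0,0,0],
    [0,0,0],
  ],
)

```text
clock: 6.2
eef_pos: [0.4798, 0.156, 0.1991]
tool_rot: [0.635, 0.773, 0.0, 0.0]
ft_force: [-0.2, -0.5, -1.1]
grip_width: 0.0432
grasp_force: 61.4
```

>>> drive_tool(
  slide=[
    [-0.15,-0.04,0],
    [-0.3,-0.08,0],
    [-0.45,-0.13,0],
    [-0.6,-0.17,0],
    [-0.75,-0.22,0],
    [-0.88,-0.26,0],
    [-0.95,-0.28,0],
    [-0.95,-0.28,0],
  ],
  rotation=[
    [0,0,0.06],
    [0,0,0.12],
    [0,0,0.2],
    [0,0,0.28],
    [0,0,0.36],
    [0,0,0.42],
    [0,0,0.435],
    [0,0,0.435],
  ],
)

```text
clock: 7.2
eef_pos: [0.4571, -0.0905, 0.199]
tool_rot: [0.716, 0.698, 0.0, 0.0]
ft_force: [-0.1, 0.2, -1.8]
grip_width: 0.0431
grasp_force: 61.4
```

```bash
python3 - <<'E'
from h import *
c=bot.camera("wrist");save(c,"w3.png");P=cloud(c);np.savez("w3",**c)
S=P[:175].reshape(-1,3);S=S[np.isfinite(S[:,2])];S=S[(abs(S[:,0]-.459)<.06)&(abs(S[:,1]-.02)<.11)]
for lo,hi in((.0035,.007),(.0425,.048),(.025,.041)):
    T=S[(S[:,2]>lo)&(S[:,2]<hi)]
    if len(T)>9:print(lo,len(T),T.mean(0).round(4),np.median(T[:,2]).round(4),cv2.minAreaRect((T[:,:2]*1000).astype(np.float32)))
# inner opening
T=S[(S[:,2]>.0425)&(S[:,2]<.048)];a=T[abs(T[:,1]-.026)<.02];b=T[abs(T[:,0]-.459)<.02]
for q,i,cc in((a,0,.459),(b,1,.026)):
    print(i,"inner",q[q[:,i]<cc][:,i].max(),q[q[:,i]>cc][:,i].min(),"outer",q[:,i].min(),q[:,i].max())
# held cover
Q=P.reshape(-1,3);o=bot.get_obs();print(o["eef_pos"],R.from_quat(o["tool_rot"]).as_matrix()[:,1],o["grip_width"],o["ft_force"])
Q=Q[np.isfinite(Q[:,2])&(abs(Q[:,2]-o["eef_pos"][2]+.002)<.006)];Q=Q[(abs(Q[:,:2]-o["eef_pos"][:2])<.08).all(1)]
print(len(Q),np.median(Q[:,2]),o["eef_pos"][2],cv2.minAreaRect((Q[:,:2]*1000).astype(np.float32)))
E
```

```text
0.0035 2755 [ 0.4595 -0.0237  0.0052] 0.0051 ((459.7787780761719, 12.770309448242188), (152.10513305664062, 76.07852172851562), 89.52326965332031)
0.0425 3733 [0.4603 0.027  0.0448] 0.0448 ((459.8330993652344, 24.0966796875), (96.40879821777344, 76.62783813476562), 89.92950439453125)
0.025 4358 [0.4598 0.0292 0.0365] 0.0368 ((460.0773010253906, 26.457012176513672), (80.95274353027344, 60.15664291381836), 89.68144226074219)
0 inner 0.431471687728089 0.4887240536293011 outer 0.42150472473966605 0.4981587325594759
1 inner -0.01802430451692928 0.06537125190861592 outer -0.02409909839534535 0.07175561721943458
[ 0.45722082 -0.08966359  0.1989801 ] [ 9.99717246e-01 -2.37769432e-02  2.93154202e-04] 0.04329443399398768 [ 0.6085898   0.04770767 -1.48414322]
21149 0.19581678382953036 0.19898009673320888 ((456.6861877441406, -90.78701782226562), (96.8335952758789, 76.61802673339844), 88.5929946899414)
```

View pics/w3.png

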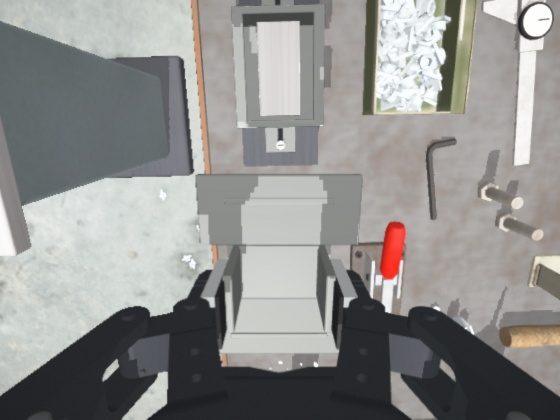

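The open box at pixel (280,65) measures centre (0.460, 0.024), with a yaw of about -0.3°. The cover sits squarely in the grip at (278,265). I'll move above the opening.

```bash
python3 - <<'E'
from h import *
plan([.4603,.0243,.085],-.3)
E
```

```text
t 7.25 pos [ 0.4572 -0.0897  0.199 ] slide [0.4558 0.0013 0.4561] rot [ 0.0006 -0.0008 -0.0371]
```

>>> drive_tool(
  slide=[
    [0.08,0.001,0],
    [0.2,0.001,0],
    [0.32,0.001,0.06],
    [0.42,0.001,0.16],
    [0.457,0.001,0.28],
    [0.457,0.001,0.38],
    [0.457,0.001,0.44],
    [0.457,0.001,0.456],
  ],
  rotation=[
    [0,0,-0.01],
    [0,0,-0.02],
    [0,0,-0.03],
    [0,0,-0.037],
    [0,0,-0.037],
    [0,0,-0.037],
    [0,0,-0.037],
    [0,0,-0.037],
  ],
)

```text
clock: 8.25
eef_pos: [0.4592, 0.0258, 0.0839]
tool_rot: [0.708, 0.706, -0.001, -0.001]
ft_force: [-0.5, -0.2, 0.6]
grip_width: 0.043
grasp_force: 61.4
```

>>> drive_tool(
  slide=[
    [0,0,0.01],
    [0,0,0.02],
    [0,0,0.03],
    [0,0,0.04],
    [0,0,0.05],
    [0,0,0.06],
    [0,0,0.068],
    [0,0,0.072],
  ],
  rotation=[
    [0,0,0],
    [0,0,0],
    [0,0,0],
    [0,0,0],
    [0,0,0],
    [0,0,0],
    [0,0,0],
    [0,0,0],
  ],
)

```text
clock: 9.25
eef_pos: [0.4601, 0.0248, 0.0666]
tool_rot: [0.709, 0.706, -0.0, -0.0]
ft_force: [1.2, 0.6, -2.0]
grip_width: 0.0429
grasp_force: 61.4
```

```bash
python3 - <<'E'
from h import *
plan([.4603,.0243,.066],-.3);print([bot.get_obs()[k].round(2) for k in("ft_force","ft_torque")])
E
```

```text
t 9.25 pos [0.4601 0.0248 0.0666] slide [-0.0021  0.001   0.0026] rot [-0.0004  0.      0.0024]
[array([ 1.16,  0.58, -1.96]), array([ 0.02, -0.01, -0.  ])]
```

>>> drive_tool(
  slide=[
    [-0.001,0,0.002],
    [-0.001,0,0.004],
    [-0.001,0,0.006],
    [-0.001,0,0.008],
    [-0.001,0,0.01],
    [-0.001,0,0.012],
    [-0.001,0,0.014],
    [-0.001,0,0.014],
  ],
  rotation=[
    [0,0,0],
    [0,0,0],
    [0,0,0],
    [0,0,0],
    [0,0,0],
    [0,0,0],
    [0,0,0],
    [0,0,0],
  ],
)

```text
clock: 10.25
eef_pos: [0.4601, 0.0246, 0.0633]
tool_rot: [0.709, 0.706, -0.0, -0.0]
ft_force: [-0.2, -0.6, -1.1]
grip_width: 0.043
grasp_force: 61.4
```

It is in the opening with no contact force, so I'll go on gently to seat height.

>>> drive_tool(
  slide=[
    [0,0,0.005],
    [0,0,0.01],
    [0,0,0.015],
    [0,0,0.02],
    [0,0,0.025],
    [0,0,0.03],
    [0,0,0.035],
    [0,0,0.038],
  ],
  rotation=[
    [0,0,0],
    [0,0,0],
    [0,0,0],
    [0,0,0],
    [0,0,0],
    [0,0,0],
    [0,0,0],
    [0,0,0],
  ],
)

```text
clock: 11.25
eef_pos: [0.4602, 0.0246, 0.0545]
tool_rot: [0.709, 0.706, 0.0, 0.0]
ft_force: [-2.5, -0.4, 9.7]
grip_width: 0.0426
grasp_force: 63.4
```

>>> drive_tool(
  slide=[
    [0,0,0.002],
    [0,0,0.004],
    [0,0,0.006],
    [0,0,0.008],
    [0,0,0.008],
    [0,0,0.008],
    [0,0,0.008],
    [0,0,0.008],
  ],
  rotation=[
    [0,0,0],
    [0,0,0],
    [0,0,0],
    [0,0,0],
    [0,0,0],
    [0,0,0],
    [0,0,0],
    [0,0,0],
  ],
)

```text
clock: 12.25
eef_pos: [0.4602, 0.0246, 0.0529]
tool_rot: [0.709, 0.706, 0.0, 0.0]
ft_force: [-4.8, -0.2, 11.0]
grip_width: 0.0431
grasp_force: 63.9
```

>>> drive_tool(
  slide=[
    [0,0,0],
    [0,0,0],
    [0,0,0],
    [0,0,0],
    [0,0,0],
    [0,0,0],
    [0,0,0],
    [0,0,0],
  ],
  rotation=[
    [0,0,0],
    [0,0,0],
    [0,0,0],
    [0,0,0],
    [0,0,0],
    [0,0,0],
    [0,0,0],
    [0,0,0],
  ],
  gripper=1,
)

```text
clock: 13.25
eef_pos: [0.4601, 0.0246, 0.0518]
tool_rot: [0.709, 0.706, 0.0, 0.0]
ft_force: [-0.6, 0.6, 0.3]
grip_width: 0.0854
grasp_force: 0.0
```

>>> drive_tool(
  slide=[
    [0,0,-0.04],
    [0,0,-0.12],
    [0,0,-0.24],
    [0,0,-0.36],
    [0,0,-0.46],
    [0,0,-0.54],
    [0,0,-0.58],
    [0,0,-0.58],
  ],
  rotation=[
    [0,0,0],
    [0,0,0],
    [0,0,0],
    [0,0,0],
    [0,0,0],
    [0,0,0],
    [0,0,0],
    [0,0,0],
  ],
)

```text
clock: 14.25
eef_pos: [0.4606, 0.0246, 0.1975]
tool_rot: [0.709, 0.706, 0.001, 0.001]
ft_force: [-0.3, 0.5, -0.0]
grip_width: 0.0856
grasp_force: 0.0
```

```bash
cat > look.py <<'E'
from h import *
import sys
c=bot.camera("wrist");save(c,sys.argv[1]);P=cloud(c)
S=P.reshape(-1,3);S=S[np.isfinite(S[:,2])];S=S[(abs(S[:,0]-.46)<.06)&(abs(S[:,1]-.024)<.09)]
for lo,hi in((.047,.067),(.075,.1)):
    T=S[(S[:,2]>lo)&(S[:,2]<hi)]
    if len(T)>9:print(lo,len(T),T.mean(0).round(4),np.median(T[:,2]),cv2.minAreaRect((T[:,:2]*1000).astype(np.float32)))
T=S[(S[:,2]>.047)&(S[:,2]<.067)];A=np.c_[T[:,0]-.46,T[:,1]-.024,np.ones(len(T))];print("plane",np.linalg.lstsq(A,T[:,2],rcond=None)[0])
plan([.460,.024,.2],-.3)
E
python3 look.py w4.png
```

```text
0.047 7563 [0.4598 0.0277 0.0574] 0.05739926623121039 ((459.825927734375, 24.511146545410156), (95.5909652709961, 76.20106506347656), 89.75094604492188)
0.075 415 [0.4604 0.0256 0.0858] 0.0869767158246958 ((459.915283203125, 24.63047218322754), (25.835834503173828, 50.793087005615234), 89.90691375732422)
plane [ 0.00046184 -0.00035757  0.05740107]
t 14.3 pos [0.46   0.0246 0.1967] slide [-0.0023 -0.0001 -0.0132] rot [ 0.     -0.0001  0.0024]
```

View pics/w4.png

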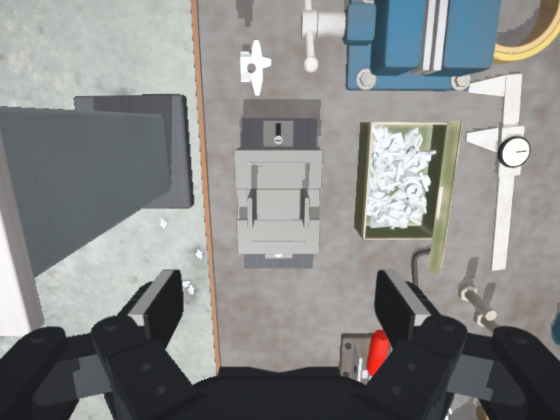

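The picture shows the cover level and inside box B at pixel (278,205). Its top is at 57.4 mm, about 5.4 mm above latched, and the hooks have not caught yet, as the task predicted. I'll turn the tool a quarter so the shut fingers fit well between the tabs, then press the plate at its middle.

```bash
python3 - <<'E'
from h import *
print(bot.get_obs()["joint_pos"].round(3))
E
```

```text
[ 0.053  0.182 -0.161  1.227  0.     1.628]
```

>>> drive_tool(
  slide=[
    [0,0,0],
    [0,0,0],
    [0,0,0],
    [0,0,0],
    [0,0,0],
    [0,0,0],
    [0,0,0],
    [0,0,0],
  ],
  rotation=[
    [0,0,-0.2],
    [0,0,-0.4],
    [0,0,-0.6],
    [0,0,-0.8],
    [0,0,-1],
    [0,0,-1],
    [0,0,-1],
    [0,0,-1],
  ],
  gripper=0,
)

```text
clock: 15.3
eef_pos: [0.46, 0.0246, 0.1965]
tool_rot: [0.512, 0.859, -0.0, -0.0]
ft_force: [0.5, -0.5, -0.4]
grip_width: 0.0001
grasp_force: 0.0
```

>>> drive_tool(
  slide=[
    [0,0,0],
    [0,0,0],
    [0,0,0],
    [0,0,0],
    [0,0,0],
    [0,0,0],
    [0,0,0],
    [0,0,0],
  ],
  rotation=[
    [0,0,-0.2],
    [0,0,-0.4],
    [0,0,-0.6],
    [0,0,-0.8],
    [0,0,-1],
    [0,0,-1],
    [0,0,-1],
    [0,0,-1],
  ],
)

```text
clock: 16.3
eef_pos: [0.4601, 0.0246, 0.1968]
tool_rot: [0.284, 0.959, 0.0, 0.0]
ft_force: [-0.1, 0.1, 0.6]
grip_width: 0.0
grasp_force: 0.0
```

>>> drive_tool(
  slide=[
    [0,0,0],
    [0,0,0],
    [0,0,0],
    [0,0,0],
    [0,0,0],
    [0,0,0],
    [0,0,0],
    [0,0,0],
  ],
  rotation=[
    [0,0,-0.2],
    [0,0,-0.4],
    [0,0,-0.6],
    [0,0,-0.8],
    [0,0,-1],
    [0,0,-1],
    [0,0,-1],
    [0,0,-1],
  ],
)

```text
clock: 17.3
eef_pos: [0.4601, 0.0246, 0.1968]
tool_rot: [0.038, 0.999, 0.0, -0.0]
ft_force: [0.5, 0.4, -0.1]
grip_width: 0.0001
grasp_force: 0.0
```

```bash
python3 - <<'E'
from h import *
plan([.460,.0244,.065],89.7);print(bot.get_obs()["grip_width"])
E
```

```text
t 17.3 pos [0.4601 0.0246 0.1968] slide [ 4.000e-04 -7.000e-04  5.272e-01] rot [ 0.    -0.    -0.141]
0.0001344338571767218
```

Down to 8 mm above the plate, then a slow press.

>>> drive_tool(
  slide=[
    [0,0,0.08],
    [0,0,0.2],
    [0,0,0.32],
    [0,0,0.4],
    [0,0,0.46],
    [0,0,0.5],
    [0,0,0.52],
    [0,0,0.527],
  ],
  rotation=[
    [0,0,-0.05],
    [0,0,-0.1],
    [0,0,-0.14],
    [0,0,-0.14],
    [0,0,-0.14],
    [0,0,-0.14],
    [0,0,-0.14],
    [0,0,-0.14],
  ],
)

```text
clock: 18.3
eef_pos: [0.4603, 0.0246, 0.0651]
tool_rot: [0.002, 1.0, 0.0, 0.0]
ft_force: [-1.1, 0.3, 1.2]
grip_width: -0.0003
grasp_force: 0.0
```

>>> drive_tool(
  slide=[
    [0,0,0.006],
    [0,0,0.012],
    [0,0,0.018],
    [0,0,0.024],
    [0,0,0.03],
    [0,0,0.034],
    [0,0,0.038],
    [0,0,0.04],
  ],
  rotation=[
    [0,0,0],
    [0,0,0],
    [0,0,0],
    [0,0,0],
    [0,0,0],
    [0,0,0],
    [0,0,0],
    [0,0,0],
  ],
)

```text
clock: 19.3
eef_pos: [0.4604, 0.0246, 0.0557]
tool_rot: [0.002, 1.0, 0.0, 0.0]
ft_force: [-1.6, 0.2, 5.8]
grip_width: 0.0001
grasp_force: 3.5
```

>>> drive_tool(
  slide=[
    [0,0,0.003],
    [0,0,0.006],
    [0,0,0.009],
    [0,0,0.012],
    [0,0,0.014],
    [0,0,0.016],
    [0,0,0.016],
    [0,0,0.016],
  ],
  rotation=[
    [0,0,0],
    [0,0,0],
    [0,0,0],
    [0,0,0],
    [0,0,0],
    [0,0,0],
    [0,0,0],
    [0,0,0],
  ],
)

```text
clock: 20.3
eef_pos: [0.4605, 0.0246, 0.0521]
tool_rot: [0.002, 1.0, 0.0, 0.001]
ft_force: [-3.1, 0.2, 9.1]
grip_width: -0.0001
grasp_force: 4.6
```

>>> drive_tool(
  slide=[
    [0,0,0.001],
    [0,0,0.002],
    [0,0,0.003],
    [0,0,0.004],
    [0,0,0.004],
    [0,0,0.004],
    [0,0,0.004],
    [0,0,0.004],
  ],
  rotation=[
    [0,0,0],
    [0,0,0],
    [0,0,0],
    [0,0,0],
    [0,0,0],
    [0,0,0],
    [0,0,0],
    [0,0,0],
  ],
)

```text
clock: 21.3
eef_pos: [0.4605, 0.0246, 0.0512]
tool_rot: [0.002, 1.0, 0.0, 0.001]
ft_force: [-3.1, 0.0, 9.5]
grip_width: 0.0003
grasp_force: 4.8
```

>>> drive_tool(
  slide=[
    [0,0,0.001],
    [0,0,0.002],
    [0,0,0.004],
    [0,0,0.006],
    [0,0,0.007],
    [0,0,0.008],
    [0,0,0.008],
    [0,0,0.008],
  ],
  rotation=[
    [0,0,0],
    [0,0,0],
    [0,0,0],
    [0,0,0],
    [0,0,0],
    [0,0,0],
    [0,0,0],
    [0,0,0],
  ],
)

```text
clock: 22.3
eef_pos: [0.4605, 0.0246, 0.0495]
tool_rot: [0.002, 1.0, 0.0, 0.001]
ft_force: [-2.7, -1.1, 12.4]
grip_width: 0.0001
grasp_force: 6.0
```

>>> drive_tool(
  slide=[
    [0,0,-0.02],
    [0,0,-0.06],
    [0,0,-0.16],
    [0,0,-0.3],
    [0,0,-0.44],
    [0,0,-0.54],
    [0,0,-0.6],
    [0,0,-0.6],
  ],
  rotation=[
    [0,0,0],
    [0,0,0],
    [0,0,0],
    [0,0,0],
    [0,0,0],
    [0,0,0],
    [0,0,0],
    [0,0,0],
  ],
)

```text
clock: 23.3
eef_pos: [0.461, 0.0246, 0.1993]
tool_rot: [0.002, 1.0, 0.0, 0.001]
ft_force: [-0.6, -0.4, -0.5]
grip_width: -0.0002
grasp_force: 0.0
```

```bash
python3 look.py w5.png
```

```text
0.047 7529 [0.4592 0.0243 0.0523] 0.052106968593169545 ((460.4886169433594, 24.507600784301758), (96.25349426269531, 76.54652404785156), 89.7968978881836)
0.075 431 [0.4592 0.0245 0.081 ] 0.08172465716966149 ((460.1780700683594, 24.506088256835938), (25.017969131469727, 56.57686996459961), 89.7328872680664)
plane [0.00393974 0.00026025 0.05229579]
t 23.35 pos [0.4603 0.0246 0.1983] slide [ 0.0012 -0.0024 -0.007 ] rot [-1.3000e-03  1.4000e-03 -3.1407e+00]
```

View pics/w5.png

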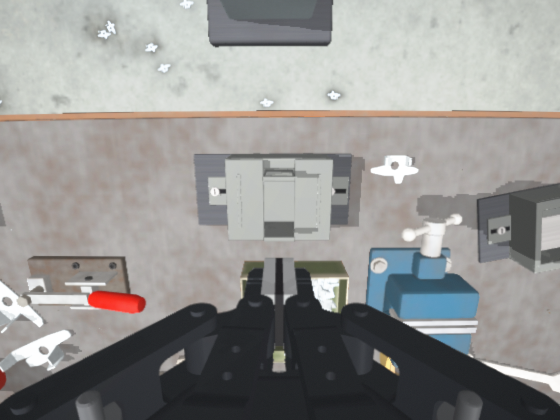

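The cover is level at pixel (278,198) with its top at 52.1 mm, which is latched height. The tabs are 56.6 mm apart, the same reading as in the original latched state, and nothing else has moved. I'm handing in.

```bash
python3 -c "
from workcell import bot
print(bot.job_done())"
```

```text
the job is handed in; nothing more can be done
None
```

The cover is off box A and latched in box B: level at latched height with both tabs sprung out, the other items look undisturbed, and the job was handed in at about 23 s.

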